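# Pack the hardness tester kit and snap its lid shut

## Task

Pack the hardness tester kit: lay the impact device from its sloping rest into the two saddles of the open kit box, and lay the steel test disc flat in the empty bay beside it. Then swing the box's lid down and press its front edge until the tab snaps in behind the front rim, so that the lid stays fully shut when you let go. Leave the other things on the bench where they are.

Things in the scene. Friction and masses are not known exactly. Their poses are not given: they have to be found in the camera images.
- kit_box: Open grey box fixed to the bench, 165 (x) x 170 (y) x 50 mm high without lid; walls, floor 4 mm. Origin: centre of its underside, 4 mm above the bench (feet); z up, +x to the hinge at the back, -x to the front wall. Seen from the front: right (y -38 mm) two black saddles for the device; left (y 7 to 81 mm) the disc bay; between them an 8 mm rib (y 3 to 7). A fence 14 mm high at x -66 to -62 mm keeps the front free for the tab.
- kit_rim (a point): Crest of the rim: a black catch strip 70 mm long along y on the inside of the front wall, at x -75 mm in kit_box, z 38 mm. The lid's tab has to snap in below it, between front wall and fence. Axes as kit_box.
- kit_seat (a point): Where the underside of the seated device's middle belongs: level with the saddles' ledges, 8 mm above the box floor. Axes as kit_box; device along x. Saddles at x = -42 and +42 mm from here, 14 mm long, cheeks 5 mm thick, 29 mm apart inside, rising 12 mm above the ledge. Between the saddles fingers have room down to the box floor; side wall's inside 43 mm off in -y.
- kit_disc_bay (a point): Middle of the disc bay, on the box floor; axes as kit_box. The bay reaches 70 mm either way in x, 33 mm to the rib (-y) and 41 mm to the side wall (+y).
- kit_hinge (a point): Middle of the lid's hinge axis (the axis runs along kit_box's y): at x = 82.5 mm in kit_box, z 52 mm; axes as kit_box.
- kit_lid (a joint): Angle of the blue lid, rad: 0 = shut, level; grows as the front edge swings up and back (1.57 = upright, more = leaning back; stop at 2.2). Plate 165 mm from hinge axis to free edge, 170 mm wide, 4 mm thick (2 mm either side of the axis plane), 60 g. The hinge's friction (0.04 N m) holds it where it stands open; pushed down and let go, it springs up to 0.6 to 1.2 rad unless the tab has snapped in.
- kit_lid_edge (a point): Middle of the lid's free edge, on its outer face (the face that is up when shut). Axes turn with the lid: x along the lid towards the hinge, y along the hinge, z out of the outer face.
- kit_tab_tip (a point): Tip of the springy blue tab: 60 mm wide, 3 mm thick, 26 mm long, square under the lid 9 mm from its free edge, in the middle. A barb on it must pass below the rim's catch in the last 10 mm of the front edge's travel, pressing down on the front edge with about 5 N. Axes as the lid's.
- impact_device: Light grey rod-shaped tool with black rings, 24 mm wide, 126 mm long along its own y, 24 mm high along its own z, 110 g. Origin: middle of its underside. It lies on the sloping rest, its y axis pointing 35 degrees up; either end may lie to the front in the box.
- device_mid (a point): Centre of the impact device; axes as impact_device. When seated it is 12 mm above kit_seat. Grip it here across its x, fingers square to its long axis.
- device_rest: Rest fixed to the bench, base plate 75 x 130 x 8 mm, origin under its middle, 4 mm above the bench (feet). A 12 mm wide spine slopes up at 35 degrees towards its +y; on it black saddles 44 mm either side of the device's middle (14 mm long, cheeks 28 mm apart, rising 10 mm up the device's sides) and a stop at the low end. Between the saddles the device's sides are free; the spine is 16 mm below its underside.
- test_disc: Steel test disc with small pits on top, lying flat, 38 mm across, 14 mm high, 124 g. Origin: centre of its underside.
- check_weight: Bystander, not to be moved: steel 100 g check weight with a knob on top, 25 mm across, 32 mm high. Origin: centre of its underside.
- sample_bottle: Bystander, not to be moved: white sample bottle with a red screw cap, 47 mm across, 84 mm high. Origin: centre of its underside.
- tape_roll: Bystander, not to be moved: roll of tape on a card core, lying flat, 67 mm across, 18 mm high. Origin: centre of its underside.
- sample_cup: Bystander, not to be moved: small white ribbed cup, 29 mm across, 19 mm high. Origin: centre of its underside.
- marker_pen: Bystander, not to be moved: black felt marker lying along its own y, 17 x 132 x 18 mm. Origin: centre of its underside.
- test_block: Bystander, not to be moved: ground steel block lying flat, 45 x 60 x 15 mm. Origin: centre of its underside.

How it is judged:
On the way:
1. the device lies in its saddles and the disc in its bay while the lid is still open (x of device_mid in the frame of kit_seat between -0.012 and 0.012 m and y of device_mid in the frame of kit_seat between -0.005 and 0.005 m and z of device_mid in the frame of kit_seat between 0.007 and 0.016 m and angle between the y axis of impact_device and the x axis of kit_box, either way round below 0.1 rad and x of test_disc in the frame of kit_disc_bay between -0.055 and 0.055 m and y of test_disc in the frame of kit_disc_bay between -0.02 and 0.026 m and z of test_disc in the frame of kit_disc_bay between -0.003 and 0.003 m and angle between test_disc's own z axis and vertical below 0.1 rad and value of joint kit_lid above 0.6 rad), for 0.2 s.
At the end, for the whole second after the job is handed in: Lid shut within 0.03 rad, held by its tab. Device level in the saddles, on their ledges (centre within 12 mm along, 5 mm across, 0.1 rad); disc flat on its bay's floor (centre within 55 mm of the bay's middle in x, 20 mm to the rib, 26 mm to the wall side); both at rest (x of device_mid in the frame of kit_seat between -0.012 and 0.012 m and y of device_mid in the frame of kit_seat between -0.005 and 0.005 m and z of device_mid in the frame of kit_seat between 0.007 and 0.016 m and angle between the y axis of impact_device and the x axis of kit_box, either way round below 0.1 rad and x of test_disc in the frame of kit_disc_bay between -0.055 and 0.055 m and y of test_disc in the frame of kit_disc_bay between -0.02 and 0.026 m and z of test_disc in the frame of kit_disc_bay between -0.003 and 0.003 m and angle between test_disc's own z axis and vertical below 0.1 rad and linear speed of each of impact_device, test_disc below 0.02 m/s and value of joint kit_lid between -0.03 and 0.03 rad); the robot touches nothing.
It fails at once if one of the bystanders is moved more than 20 mm (distance of any of check_weight, sample_bottle, tape_roll, sample_cup, marker_pen, test_block from where it was at the start of the episode above 0.02 m).
It also fails if it takes over 72 s, if anything falls off the work surface, if the arm or the gripper's body presses on something with over 40 N, if the wrist force passes 120 N, or if a joint passes its speed limit or range.

## Robot

A 7-joint arm with a two-finger parallel gripper is mounted at the origin on a cart in front of the work surface, level with it; the furniture and walls round the work are solid. World frame = base frame: x ahead of the robot, y to its left, z up, the work surface at z = 0. Lengths are in m, angles in rad, forces in N, time in s.
With the tool pointing down it reaches from about 0.4 to 0.9 m from the base axis. Payload 5.5 kg.
Tool frame: the origin (TCP) lies between the finger pads; the fingertips stand 11 mm ahead of it and the grasp point (between the pads) lies 8 mm behind it; y points along the fingers, x is the direction in which the jaws open and shut, and the axes are right-handed (so a half turn about y gives the same grasp; the last joint's range is limited). The gripper opens to 92 mm and grips with 3 to 60 N. Pads are 19 mm wide; open, the fingers measure 130 mm over their backs; the gripper's body (75 mm by 190 mm) begins 47 mm behind the grasp point.
Start: joints at [-0.988, 0.501, -0.427, 1.55, 0.221, 1.138, -0.21], TCP at [0.204, 0.617, 0.238] pointing down, gripper open.
Joint ranges: [-2.88, 2.88], [-0.31, 2.03], [-1.54, 1.56], [0.2, 2.42], [-1.41, 4.55], [0.19, 2.02], [-2.57, 2.57]. Speed limits (rad/s): [2.57, 2.57, 3.14, 3.14, 3.14, 3.14, 3.14].

## Interface

Orientations are given as a unit quaternion [w, x, y, z].
In Python, from workcell import ctrl gives the robot as it stands.
- The arm moves only by the tool arm_command, never from a script. Its argument "steps" is a list of rows, each a list of 2 entries, a list of its own where there are three numbers: the shift along the tool's x, y, z in cm, then the turn about the tool's y in rad. In form: [[[x, y, z], spin], ...]. A call has 1 to 5 rows; each row is the pose to reach, as a shift and turn from the pose measured when the call began, along the tool's axes at that moment; what a row does not reach only later rows make up. A row lasts 1/10 s, in which the tool goes at most 50 mm and 8.59 degrees, less where a joint would pass 70% of its speed; a pose out of reach is approached as far as the arm can. A call with a gripper value outside its range is refused whole. "fingers" is the opening, from 0 (shut) to 1 (fully open), set as the call begins (left out, the last holds). The fingers move at their own pace and stop on an object; "newtons" is the grip in N (left out, the last holds). Time passes only in rows, so rows that repeat a pose let the fingers close. It gives the time, the measured TCP pose, the force and the opening at its end, in the units of the state.
- ctrl.read_state(): the state, without advancing time (a new reading comes with each control period).
- ctrl.capture(name): name is "side" or "top" or "wrist"; returns the picture (384x512x3 uint8, red, green, blue); there is no depth.
- ctrl.camera_params(name): a dict with "fov_y" (degrees; the focal length in pixels is half the picture's height over the tangent of half this angle, whatever the lens; pixels are square), "cx", "cy" (the principal point, pixels), "k1" (the pictures are not rectified: a ray, as slopes to the right and down, at radius r is drawn at 1 + k1 r^2 times it, then the intrinsics apply), "world_from_camera" (4x4, takes a point from camera to world coordinates). Camera axes: x right, y up, looking along -z (the intrinsics and any distortion apply to the point x, -y, -z); pixel columns grow to the right and rows downward; lengths in m; the calibration is good to about 2 mm. A picture is of the moment at which its call begins: read the wrist's pose just before it. camera_params takes no time and is no camera call; for the wrist camera it gives the pose at the moment of the call.
- ctrl.sign_off(): hands the job in, once; it reports no verdict.
Trained networks look in the newest picture that a camera, given by its name, has taken for a name from the list of things; names that differ only in an ending like _2 or _b are one class to them, and where a whole thing is asked for, a point or a joint stands for the part that bears it (a point fixed in the world has none). Each returns a list of dicts, best first, with "confidence" (0 to 1); they miss things now and then, are a little off and sometimes report something else, mostly with a low value. They report only what shows in the picture. A call takes as long as a camera call.
- ctrl.silhouettes(camera, name): "region" (384x512 bool, what is visible of it) and "box" ([centre column, centre row, width, height] in pixels, round what is visible of it).
- ctrl.pinpoint(camera, name): "xy" ([column, row] in pixels: a listed point, or the origin of a listed thing).
The state is a dict: "time_s": time; "joint_positions": joint angles; "qd": joint speeds; "effort": joint torques, N m; "position": TCP position; "tcp_rot": TCP orientation; "ft_force": force on the tool from outside, world axes, zero at the start; "torque": the same for the moment, N m; "gripper_width": opening from 0.0 (shut) to 1.0 (fully open).
Only numpy, scipy, OpenCV 4.12 (cv2) and the standard library are available. Lean on these libraries where they do the work, as an engineer would, in place of code of your own. Each camera call takes 0.05 s, during which the arm holds its last target. There are 200 camera calls.

## Working session

There is one attempt and no reset: what is moved stays moved. The work goes in short steps, Python scripts to look and compute and a tool call to move; the robot and the scene stay as the last step left them, time stands still between calls to the robot, and variables do not carry over. Pictures are saved under pics/ and viewed, about 8 in all and at most 12, crops included, and the job is handed in when it is done.

Besides the shell and the picture viewer there is one more tool, called after "Request:" as name([rows], argument=value, ...), one row to a line, values as JSON. arm_command: Moves the arm, as the interface text tells. Its arguments: {"type":"object","properties":{"steps":{"type":"array"},"fingers":{"type":"number"},"newtons":{"type":"number"}},"required":["steps"]}

```bash
mkdir -p pics; cat > h.py <<'E'
import numpy as np, cv2
from scipy.spatial.transform import Rotation as R
from workcell import ctrl
def P(n):
    p=ctrl.camera_params(n); f=192/np.tan(np.radians(p["fov_y"])/2); return p,f,np.array(p["world_from_camera"])
def ray(n,uv,prm=None):
    p,f,T=prm or P(n); d=np.array([(uv[0]-p["cx"])/f,(uv[1]-p["cy"])/f]); s=d.copy()
    for _ in range(20): s=d/(1+p["k1"]*(s@s))
    v=T[:3,:3]@np.array([s[0],-s[1],-1]); return T[:3,3],v/np.linalg.norm(v)
def atz(n,uv,z,prm=None):
    o,v=ray(n,uv,prm); return o+v*(z-o[2])/v[2]
def proj(n,X,prm=None):
    p,f,T=prm or P(n); c=T[:3,:3].T@(np.asarray(X)-T[:3,3]); s=np.array([c[0],-c[1]])/-c[2]
    s=s*(1+p["k1"]*(s@s)); return s*f+[p["cx"],p["cy"]]
def tri(obs):
    A=0;b=0
    for o,v in obs:
        M=np.eye(3)-np.outer(v,v);A=A+M;b=b+M@o
    return np.linalg.solve(A,b)
def shot(n,fn=None):
    im=ctrl.capture(n)
    if fn: cv2.imwrite("pics/"+fn,cv2.cvtColor(im,cv2.COLOR_RGB2BGR))
    return im
def pose():
    s=ctrl.read_state(); q=s["tcp_rot"]; return np.array(s["position"]),R.from_quat([q[1],q[2],q[3],q[0]]).as_matrix(),s
def rel(X):
    p,M,_=pose(); return M.T@(np.asarray(X)-p)*100
E
python3 - <<'E'
from h import *
np.set_printoptions(precision=4,suppress=True)
a=shot("top");b=shot("side")
cv2.imwrite("pics/a.png",cv2.cvtColor(cv2.resize(np.vstack([a,b]),(800,1200))[:, :],cv2.COLOR_RGB2BGR)[:600])
cv2.imwrite("pics/b.png",cv2.cvtColor(cv2.resize(b,(800,600)),cv2.COLOR_RGB2BGR))
pt,ps=P("top"),P("side")
print(pt[2],ps[2]);p,M,s=pose();print(p,M,s["time_s"],s["gripper_width"],s["tcp_rot"])
for n in ["kit_box","kit_rim","kit_seat","kit_disc_bay","kit_hinge","kit_lid_edge","kit_tab_tip","impact_device","device_mid","device_rest","test_disc"]:
    r=[]
    for c,pp in(("top",pt),("side",ps)):
        d=ctrl.pinpoint(c,n); r.append((c,np.round(d[0]["xy"],1),round(d[0]["confidence"],2),pp) if d else None)
    print(n,[x and x[:3] for x in r], tri([ray(x[0],x[1],x[3]) for x in r]) if all(r) else "", [atz(x[0],x[1],0,x[3])[:2] for x in r if x])
E
```

```text
[[ 0.001   0.9955 -0.0947  0.3531]
 [-1.      0.0011  0.0011  0.0073]
 [ 0.0011  0.0947  0.9955  1.4833]
 [ 0.      0.      0.      1.    ]] [[ 0.9235  0.1367 -0.3585  0.0267]
 [-0.3835  0.3599 -0.8505 -1.0079]
 [ 0.0127  0.9229  0.3848  0.547 ]
 [ 0.      0.      0.      1.    ]]
[0.2042 0.6164 0.2368] [[ 0.3143 -0.0006 -0.9493]
 [ 0.9493 -0.0017  0.3143]
 [-0.0018 -1.      0.    ]] 0.1 1.0015512350925666 [-0.5729  0.5736  0.4135 -0.4145]
kit_box [('top', array([188.2, 201.6]), 0.55), ('side', array([230.5, 185. ]), 0.78)] [0.464  0.2457 0.004 ] [array([0.4608, 0.2476]), array([0.4709, 0.2539])]
kit_rim [('top', array([187.2, 220.2]), 0.94), ('side', array([208.3, 176.8]), 0.88)] [0.3885 0.2441 0.0487] [array([0.3971, 0.25  ]), array([0.416 , 0.3692])]
kit_seat [('top', array([202.9, 199.7]), 0.77), ('side', array([236. , 184.1]), 0.56)] [0.4679 0.1928 0.0273] [array([0.4674, 0.1973]), array([0.494, 0.255])]
kit_disc_bay [('top', array([174.9, 199.5]), 0.9), ('side', array([228.3, 180.7]), 0.84)] [0.4711 0.2914 0.0039] [array([0.4679, 0.2933]), array([0.4779, 0.2996])]
kit_hinge [('
[... 457 characters left out ...]
([0.889 , 1.0465])]
impact_device [('top', array([327.7, 201.5]), 0.63), ('side', array([288.8, 225.7]), 0.91)] [ 0.4625 -0.2229  0.0639] [array([ 0.4616, -0.2304]), array([ 0.5273, -0.1204])]
device_mid [('top', array([329.3, 206.7]), 0.72), ('side', array([284.5, 222.1]), 0.63)] [ 0.4457 -0.2258  0.0795] [array([ 0.4438, -0.2356]), array([ 0.5258, -0.0946])]
device_rest [('top', array([329.2, 206. ]), 0.68), ('side', array([286.7, 248.7]), 0.97)] [ 0.4517 -0.2376  0.0026] [array([ 0.4462, -0.2353]), array([ 0.46  , -0.2354])]
test_disc [('top', array([135.3, 212.4]), 0.66), ('side', array([281.3, 221.8]), 0.75)] [ 0.5803  0.3947 -0.2162] [array([0.4235, 0.4283]), array([ 0.5173, -0.0892])]
```

View pics/a.png

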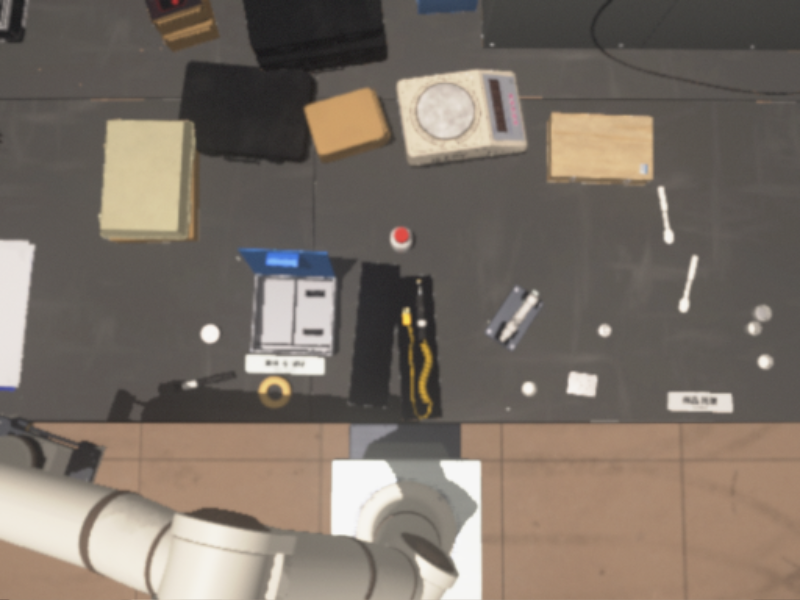

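View pics/b.png

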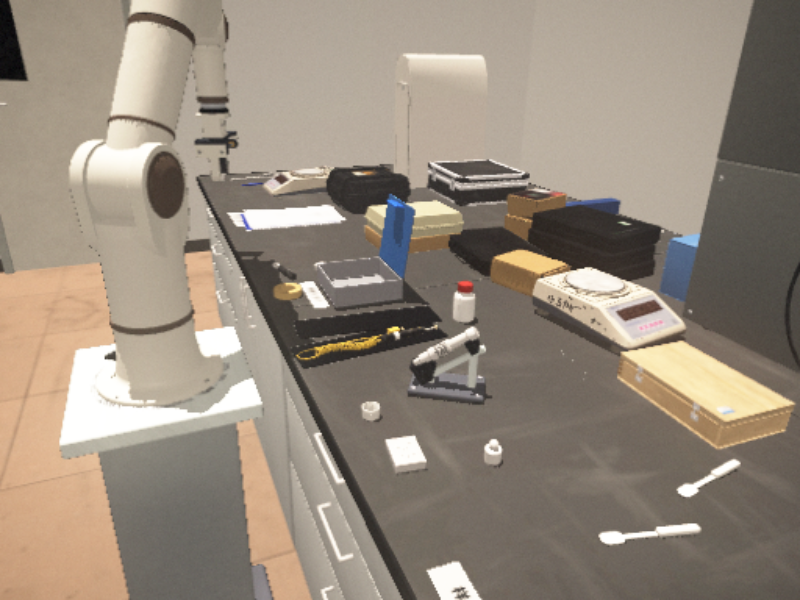

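The top view shows the box at about (295,310) with its lid upright at (287,262), the disc at (210,333), and the device on its rest at (515,315). In the side view the disc is hidden behind the box. The side `test_disc` pinpoint is false, since it lands on the device. I'm moving above the disc.

Request:
arm_command([
  [[-2.2,0.8,-5],0.15],
  [[-4.4,1.6,-10],0.3],
  [[-6.6,2.4,-15],0.45],
  [[-8.8,3.2,-20],0.6],
  [[-11,4,-25],0.75],
], fingers=0.6)

```text
time_s: 1.7
position: [0.3892, 0.4499, 0.2016]
tcp_rot: [0.686, -0.685, -0.173, 0.173]
ft_force: [1.0, 0.5, 0.3]
gripper_width: 0.628
```

```bash
python3 - <<'E'
from h import *
np.set_printoptions(precision=4,suppress=True)
a=shot("wrist","w1.png");p,M,s=pose();pw=P("wrist");print(p,M,s["time_s"],pw[2])
for n in ["test_disc","kit_disc_bay","kit_seat","kit_rim","kit_hinge"]:
    d=ctrl.pinpoint("wrist",n)
    for x in d[:2]: print(n,x["xy"],x["confidence"],atz("wrist",x["xy"],{"test_disc":0,"kit_disc_bay":.008,"kit_seat":.016,"kit_rim":.042,"kit_hinge":.056}[n],pw))
for x in ctrl.silhouettes("wrist","test_disc")[:2]: print(x["box"],x["confidence"],atz("wrist",x["box"][:2],.009,pw))
E
```

```text
[0.398 0.441 0.2  ] [[ 0.8889  0.0042 -0.4581]
 [ 0.4582 -0.0065  0.8888]
 [ 0.0008 -1.     -0.0077]] 1.75 [[ 0.8887 -0.4391 -0.132   0.3625]
 [ 0.4585  0.8516  0.2543  0.509 ]
 [ 0.0008 -0.2865  0.9581  0.3481]
 [ 0.      0.      0.      1.    ]]
test_disc [265.7, 206.8] 0.7 [0.431  0.4102 0.    ]
kit_disc_bay [248.1, 314.2] 0.78 [0.481  0.2644 0.008 ]
kit_disc_bay [264.3, 204.2] 0.52 [0.4264 0.4146 0.008 ]
kit_rim [170.1, 321.9] 0.96 [0.3881 0.2335 0.042 ]
[268.1, 204.8, 35.0, 28.2] 0.84 [0.4306 0.4163 0.009 ]
```

View pics/w1.png

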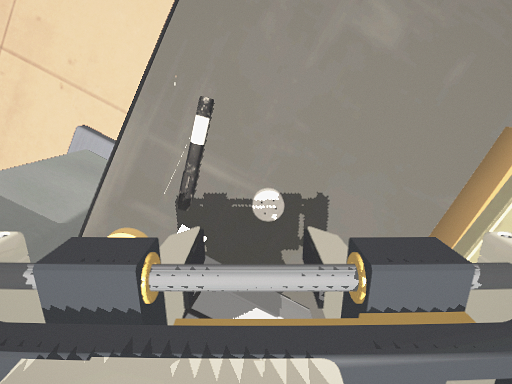

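The wrist view shows the disc at (268,205), the pen at (197,150), and the box edge below. The arm was still settling when the picture was taken, so I'm re-measuring now that it stands still.

```bash
python3 - <<'E'
from h import *
np.set_printoptions(precision=4,suppress=True)
pw=P("wrist");p,M,s=pose();a=shot("wrist");print(p,s["time_s"],pw[2][:3,3])
x=ctrl.pinpoint("wrist","test_disc")[0];print(x["xy"],atz("wrist",x["xy"],0,pw))
x=ctrl.silhouettes("wrist","test_disc")[0];print(x["box"],x["confidence"],atz("wrist",x["box"][:2],.008,pw))
q=atz("wrist",x["box"][:2],.008,pw);print(rel([q[0],q[1],.1]))
x=ctrl.silhouettes("top","test_disc")[0];print(x["box"],x["confidence"],atz("top",x["box"][:2],.008))
E
```

```text
[0.3864 0.453  0.2018] 2.05 [0.3496 0.5189 0.3505]
[264.7, 209.1] [0.4199 0.4211 0.    ]Traceback (most recent call last):
  File "<stdin>", line 5, in <module>
IndexError: list index out of range
```

Request:
arm_command([
  [[0.6,2,-1],0.12],
  [[1.2,4,-2.5],0.24],
  [[1.7,6,-3.5],0.36],
  [[1.7,8,-4.2],0.476],
  [[1.7,9,-4.2],0.476],
])

```text
time_s: 2.7
position: [0.4213, 0.4229, 0.1098]
tcp_rot: [-0.706, 0.708, 0.009, -0.01]
ft_force: [0.5, -0.4, 0.4]
gripper_width: 0.599
```

```bash
python3 - <<'E'
from h import *
np.set_printoptions(precision=4,suppress=True)
for i in range(4): ctrl.capture("top")
pw=P("wrist");p,M,s=pose();a=shot("wrist","w2.png");print(p,M,s["time_s"])
for x in ctrl.pinpoint("wrist","test_disc")[:1]:print(x["xy"],x["confidence"],atz("wrist",x["xy"],0,pw))
for x in ctrl.silhouettes("wrist","test_disc")[:1]:
    print(x["box"],x["confidence"]);u,v,w,h=x["box"];q=atz("wrist",[u,v],.009,pw);print(q,rel(q))
# bright blob
print(proj("wrist",[*p[:2],.0],pw),proj("wrist",p,pw))
E
```

```text
[0.4211 0.4255 0.1122] [[ 0.9995 -0.0004 -0.032 ]
 [ 0.032   0.0017  0.9995]
 [-0.0003 -1.      0.0017]] 2.9
[250.4, 194.6] 0.65 [0.418  0.4257 0.    ]
[252.9, 196.2, 44.9, 43.3] 0.7
[0.4203 0.4269 0.009 ] [-0.1636 10.3913  0.1263]
[253.7296 194.9076] [253.8336 251.1743]
```

View pics/w2.png

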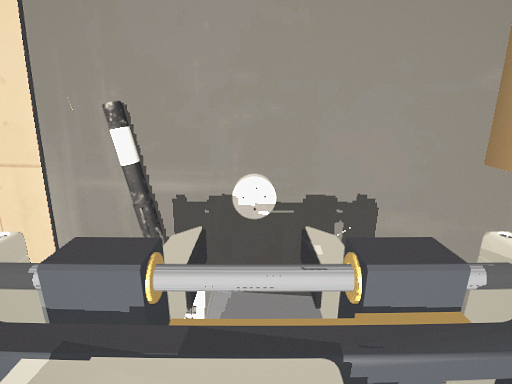

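Disc (254,197) lies right under the TCP, and the pen at (130,170) is clear of the fingers. I'm descending and gripping.

Request:
arm_command([
  [[-0.1,3.5,0],0.03],
  [[-0.1,7,0],0.03],
  [[-0.1,9.7,0.1],0.03],
  [[-0.1,9.7,0.1],0.03],
  [[-0.1,9.7,0.1],0.03],
])

```text
time_s: 3.55
position: [0.421, 0.4271, 0.0166]
tcp_rot: [0.708, -0.706, -0.001, -0.0]
ft_force: [0.6, 0.8, 0.2]
gripper_width: 0.596
```

Request:
arm_command([
  [[0,0,0],0],
  [[0,0,0],0],
  [[0,0,0],0],
  [[0,0,0],0],
  [[0,0,0],0],
], fingers=0.3, newtons=20)

```text
time_s: 4.05
position: [0.4216, 0.4278, 0.0181]
tcp_rot: [0.709, -0.706, -0.001, -0.001]
ft_force: [-1.4, -1.4, 6.6]
gripper_width: 0.396
```

Request:
arm_command([
  [[0,-4,0],0],
  [[0,-8,0],0],
  [[1,-13,-4],0],
  [[2,-13.5,-8],0],
  [[3,-13.5,-12],0],
])

```text
time_s: 4.55
position: [0.4532, 0.3073, 0.156]
tcp_rot: [0.71, -0.704, -0.003, -0.002]
ft_force: [1.2, -0.1, -2.0]
gripper_width: 0.394
```

```bash
python3 - <<'E'
from h import *
np.set_printoptions(precision=4,suppress=True)
for i in range(4): ctrl.capture("top")
pw=P("wrist");p,M,s=pose();a=shot("wrist","w3.png");print(p,M,s["time_s"],s["gripper_width"])
Z={"kit_disc_bay":.008,"kit_seat":.016,"kit_rim":.042,"kit_hinge":.056,"kit_box":.004}
ctrl.capture("side")
for n in Z:
    for c,pp in(("wrist",pw),("top",P("top")),("side",P("side"))):
        for x in ctrl.pinpoint(c,n)[:1]:print(n,c,np.round(x["xy"],1),round(x["confidence"],2),atz(c,x["xy"],Z[n],pp))
E
```

```text
[0.452  0.3056 0.153 ] [[ 1.      0.0026  0.0028]
 [-0.0028  0.0041  1.    ]
 [ 0.0025 -1.      0.0041]] 4.75 0.3935887973746123
kit_disc_bay wrist [270.8 210.5] 0.67 [0.4702 0.2794 0.008 ]
kit_disc_bay top [177.9 200.9] 0.69 [0.4625 0.2815 0.008 ]
kit_disc_bay side [230.1 181.1] 0.79 [0.4764 0.274  0.008 ]
kit_seat wrist [267.5 280.9] 0.58 [0.4673 0.2006 0.016 ]
kit_seat top [200.6 198.2] 0.82 [0.4712 0.2031 0.016 ]
kit_seat side [236.7 186.3] 0.58 [0.4752 0.1968 0.016 ]
kit_rim wrist [103.  203.1] 0.46 [0.3127 0.2987 0.042 ]
kit_rim top [186. 223.] 0.65 [0.3866 0.2469 0.042 ]
kit_rim side [212.4 178.4] 0.56 [0.3956 0.2421 0.042 ]
kit_hinge top [192.5 176.7] 0.97 [0.5394 0.2256 0.056 ]
kit_hinge side [247.6 166.6] 0.92 [0.553  0.2819 0.056 ]
kit_box top [188.5 201.6] 0.63 [0.4605 0.2459 0.004 ]
kit_box side [231.4 184.4] 0.89 [0.4729 0.2492 0.004 ]
```

View pics/w3.png

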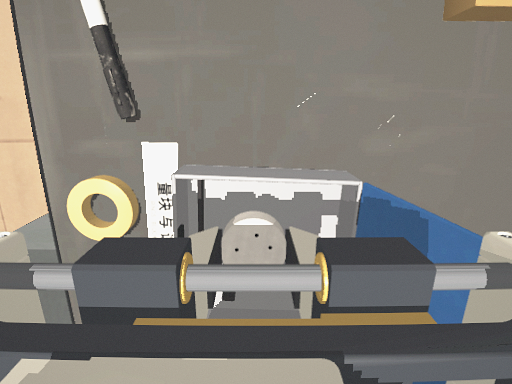

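```bash
python3 - <<'E'
from h import *
np.set_printoptions(precision=4,suppress=True)
pw=P("wrist")
im=cv2.imread("pics/w3.png");cv2.imwrite("pics/w3c.png",cv2.resize(im[150:260,150:390],(800,367),interpolation=cv2.INTER_NEAREST))
for uv,z in [((178,166),.004),((357,172),.004),((177,177),.054),((360,183),.054)]: print(uv,z,atz("wrist",uv,z,pw))
c=cv2.imread("pics/a.png");a=ctrl.capture("top")[150:235,150:225];cv2.imwrite("pics/tc.png",cv2.resize(a[:,:,::-1],(525,595),interpolation=cv2.INTER_CUBIC))
E
```

```text
(178, 166) 0.004 [0.3748 0.3276 0.004 ]
(357, 172) 0.004 [0.5577 0.3216 0.004 ]
(177, 177) 0.054 [0.3861 0.3272 0.054 ]
(360, 183) 0.054 [0.5433 0.3221 0.054 ]
```

View pics/w3c.png

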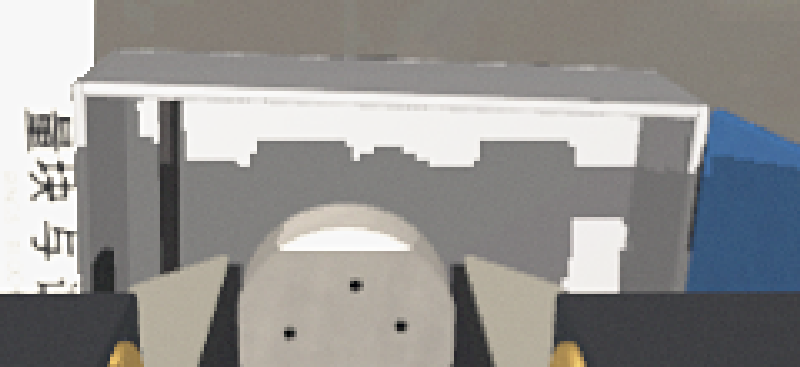

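View pics/tc.png

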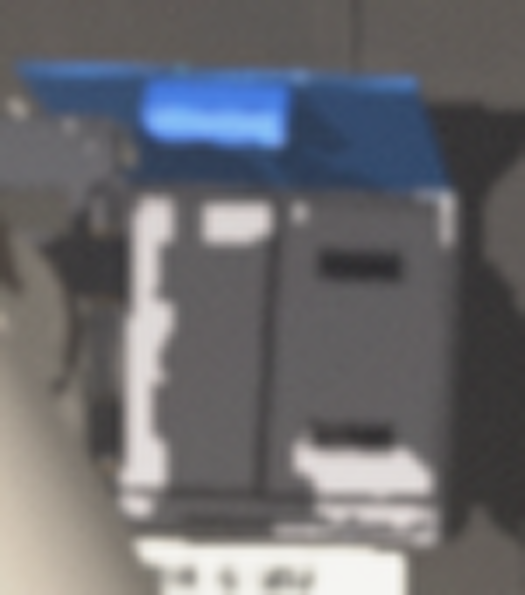

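```bash
python3 - <<'E'
from h import *
np.set_printoptions(precision=4,suppress=True)
pw=P("wrist")
A=atz("wrist",(172.5,174.9),.054,pw);B=atz("wrist",(362.7,181.5),.054,pw);print(A,B,np.linalg.norm(A-B),np.arctan2(*(B-A)[[1,0]]))
yaw=np.arctan2(*(B-A)[[1,0]])
def c(u,v): return (150+(u+.5)/7-.5,150+(v+.5)/7-.5)
S=atz("top",c(360,266),.024);T=atz("top",c(353,436),.024);print(S,T,(S+T)/2,np.arctan2(*(S-T)[[1,0]]))
w=np.array([np.cos(yaw),np.sin(yaw)]);n=np.array([-w[1],w[0]])
m=(A+B)[:2]/2-.085*n; print("box",m,"bay",m+.040*n,"seat",m-.038*n)
print([proj("top",[*(m+x*w+y*n),z]) for x,y,z in [(-82.5e-3,-.085,.054),(-82.5e-3,.085,.054),(82.5e-3,-.085,.054)]])
E
```

```text
[0.3824 0.3291 0.054 ] [0.5455 0.3234 0.054 ] 0.16326803118161082 -0.034670787161565464
[0.5066 0.2011 0.024 ] [0.4245 0.2034 0.024 ] [0.4656 0.2023 0.024 ] -0.027524523405262843
box [0.461  0.2413] bay [0.4624 0.2813] seat [0.4597 0.2033]
[array([212.0365, 226.3189]), array([160.4064, 224.4343]), array([214.3082, 176.4763])]
```

Request:
arm_command([
  [[-0.6,0,-2.1],0.03],
  [[-0.6,4,-2.1],0.03],
  [[-0.6,8,-2.1],0.03],
  [[-0.6,11.5,-2.1],0.03],
  [[-0.6,12.3,-2.1],0.03],
])

```text
time_s: 6.15
position: [0.4431, 0.2849, 0.0262]
tcp_rot: [0.707, -0.707, 0.012, -0.009]
ft_force: [-1.0, -0.8, 4.2]
gripper_width: 0.399
```

Request:
arm_command([
  [[0,0,0],0],
  [[0,0,0],0],
])

```text
time_s: 6.35
position: [0.4438, 0.2853, 0.027]
tcp_rot: [0.707, -0.707, 0.011, -0.009]
ft_force: [-0.4, -0.3, -0.2]
gripper_width: 0.395
```

Next I release with a small opening, then rise.

Request:
arm_command([
  [[0,0,0],0],
  [[0,0,0],0],
  [[0,0,0],0],
  [[0,-3,0],0],
  [[0,-8,0],0],
], fingers=0.46)

```text
time_s: 6.85
position: [0.4416, 0.2836, 0.1054]
tcp_rot: [-0.706, 0.708, -0.013, 0.007]
ft_force: [2.4, 1.1, 1.1]
gripper_width: 0.458
```

```bash
python3 - <<'E'
from h import *
np.set_printoptions(precision=4,suppress=True)
for i in range(3): ctrl.capture("top")
pw=P("wrist");p,M,s=pose();a=shot("wrist","w4.png");print(p,s["time_s"],s["gripper_width"])
for x in ctrl.pinpoint("wrist","test_disc")[:1]:print(x,atz("wrist",x["xy"],.008,pw))
ctrl.capture("side")
for c in("top","side"):
  for n in ("device_mid","impact_device","device_rest"):
    for x in ctrl.pinpoint(c,n)[:1]:print(c,n,x,atz(c,x["xy"],{"device_mid":.085,"impact_device":.075,"device_rest":.004}[n]))
for x in ctrl.silhouettes("top","impact_device")[:1]:
    print(x["box"]);ys,xs=np.nonzero(x["region"]);e,v=np.linalg.eigh(np.cov(xs,ys));print(xs.mean(),ys.mean(),e,v[:,1])
E
```

```text
[0.4467 0.2871 0.1109] 7.0 0.4628966065555621
{'xy': [247.7, 204.9], 'confidence': 0.89} [0.4416 0.2811 0.008 ]
top device_mid {'xy': [329.3, 207.1], 'confidence': 0.67} [ 0.4373 -0.2217  0.085 ]
top impact_device {'xy': [330.7, 197.8], 'confidence': 0.78} [ 0.4682 -0.2283  0.075 ]
top device_rest {'xy': [328.8, 205.6], 'confidence': 0.68} [ 0.4473 -0.2333  0.004 ]
side device_mid {'xy': [284.2, 223.2], 'confidence': 0.6} [ 0.4446 -0.2418  0.085 ]
side impact_device {'xy': [292.4, 222.8], 'confidence': 0.52} [ 0.4754 -0.2311  0.075 ]
side device_rest {'xy': [286.9, 247.9], 'confidence': 0.59} [ 0.4593 -0.2376  0.004 ]
[330.5, 202.8, 23.4, 26.9]
331.72052401746726 201.86026200873363 [ 3.8222 92.1675] [-0.6129  0.7902]
```

Request:
arm_command([
  [[0,-5,0],0],
  [[0,-9,-3],0],
  [[0,-11,-7.5],0],
  [[0,-11,-12.5],0],
  [[0,-11,-17.5],0],
])

```text
time_s: 8.0
position: [0.4392, 0.1087, 0.2172]
tcp_rot: [0.707, -0.707, 0.011, -0.009]
ft_force: [1.2, -0.5, 0.5]
gripper_width: 0.461
```

Request:
arm_command([
  [[0,0,-5],-0.15],
  [[0,0,-10],-0.3],
  [[0,0,-15],-0.45],
  [[0,0,-20],-0.6],
  [[0,0,-25],-0.75],
])

```text
time_s: 8.5
position: [0.4338, -0.0974, 0.217]
tcp_rot: [0.677, -0.676, -0.206, 0.207]
ft_force: [0.9, -0.2, 0.1]
gripper_width: 0.458
```

```bash
python3 - <<'E'
from h import *
np.set_printoptions(precision=4,suppress=True)
p,M,s=pose();print(p,M,s["joint_positions"],rel([.445,-.228,.2]),np.degrees(np.arctan2(M[1,0],M[0,0])))
E
```

```text
[ 0.4338 -0.0974  0.217 ] [[ 0.8293 -0.0013 -0.5588]
 [ 0.5588  0.0011  0.8293]
 [-0.0004 -1.      0.0016]] [ 0.0098  0.1264  0.1632  2.0798 -0.0265  0.9387  0.7804] [ -6.3736   1.6838 -11.4603] 33.97434363259789
```

Request:
arm_command([
  [[-2.2,0,-4],-0.1],
  [[-4.4,0,-8],-0.2],
  [[-6.4,0,-11.5],-0.31],
  [[-6.4,0,-11.5],-0.31],
  [[-6.4,0,-11.5],-0.31],
], fingers=0.6)

```text
time_s: 9.0
position: [0.4445, -0.2293, 0.2164]
tcp_rot: [0.638, -0.636, -0.307, 0.308]
ft_force: [0.1, 0.1, -0.3]
gripper_width: 0.599
```

```bash
python3 - <<'E'
from h import *
np.set_printoptions(precision=4,suppress=True)
for i in range(3): ctrl.capture("top")
pw=P("wrist");p,M,s=pose();a=shot("wrist","w5.png");print(p,s["time_s"],np.degrees(np.arctan2(M[1,0],M[0,0])),M)
for n,z in(("device_mid",.085),("impact_device",.075),("device_rest",.004)):
    for x in ctrl.pinpoint("wrist",n)[:1]:
        t=ctrl.pinpoint("top",n)
        print(n,x,atz("wrist",x["xy"],z,pw),tri([ray("wrist",x["xy"],pw),ray("top",t[0]["xy"])]) if t else "")
for n in("impact_device","device_rest"):
  for x in ctrl.silhouettes("wrist",n)[:1]:
    print(n,x["box"]);ys,xs=np.nonzero(x["region"]);e,v=np.linalg.eigh(np.cov(xs,ys));print(xs.mean(),ys.mean(),e,v[:,1])
E
```

```text
[ 0.4451 -0.2268  0.2166] 9.15 51.824213707207285 [[ 0.6181 -0.0018 -0.7861]
 [ 0.7861  0.002   0.6181]
 [ 0.0005 -1.      0.0026]]
device_mid {'xy': [256.0, 196.8], 'confidence': 0.93} [ 0.4523 -0.2292  0.085 ] [ 0.4323 -0.2104  0.1697]
impact_device {'xy': [253.4, 199.3], 'confidence': 0.58} [ 0.4552 -0.2347  0.075 ] [ 0.4614 -0.2348  0.0505]
device_rest {'xy': [255.4, 181.3], 'confidence': 0.91} [ 0.4552 -0.2314  0.004 ] [ 0.447  -0.2251  0.0465]
impact_device [257.1, 200.0, 28.2, 124.4]
255.01038062283737 201.97837370242215 [  33.7816 1106.4134] [0.0649 0.9979]
device_rest [252.6, 189.6, 66.3, 124.2]
255.0767798013245 183.09209437086093 [ 406.8141 1148.4127] [0.0811 0.9967]
```

View pics/w5.png

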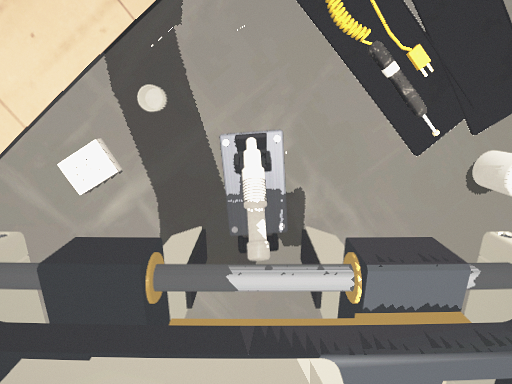

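The wrist view shows the device running from its low end (251,143) to its high end (259,258), with its middle at about (256,200). It's nearly square to the jaws. I'll compute the pose from the end points.

```bash
python3 - <<'E'
from h import *
np.set_printoptions(precision=4,suppress=True)
pw=P("wrist");p,M,s=pose();from scipy.optimize import least_squares
d=ctrl.silhouettes("wrist","impact_device")[0]["region"];ctrl.capture("side");e=ctrl.silhouettes("side","impact_device")[0]["region"]
t=ctrl.silhouettes("top","impact_device")[0]["region"]
def st(r):
    y,x=np.nonzero(r);return np.array([x.mean(),y.mean()]),np.cov(x,y)
ps,pt=P("side"),P("top")
# sample model as cylinder
g=np.random.default_rng(0);q=g.uniform(-1,1,(300,3))*[.0115,.063,.0115]
def model(v):
    m=v[:3];a=v[3];c,s_=np.cos(.611),np.sin(.611)
    yy=np.array([np.cos(a)*c,np.sin(a)*c,s_]);xx=np.array([-np.sin(a),np.cos(a),0]);zz=np.cross(xx,yy)
    return m+q[:,:1]*xx+q[:,1:2]*yy+q[:,2:]*zz
def axis(C):
    w,v=np.linalg.eigh(C);u=v[:,1]*np.sign(v[1,1]);return u
D={"wrist":(d,pw),"side":(e,ps),"top":(t,pt)}
for use in (["wrist","side"],["wrist","side","top"],["wrist","top"]):
    def f(v):
        r=[];X=model(v)
        for n in use:
            reg,prm=D[n];m,C=st(reg);uv=np.array([proj(n,x,prm) for x in X[:80]])
            fs=prm[1]/np.linalg.norm(prm[2][:3,3]-v[:3])
            r+=list((uv.mean(0)-m)/fs*1000);r+=list((axis(np.cov(uv.T))-axis(C))*60)
        return r
    s_=least_squares(f,[.447,-.228,.08,-.62]);print(use,s_.x,np.degrees(s_.x[3]),np.round(s_.fun,1))
print("silh px",[(n,D[n][0].sum(),st(D[n][0])[0]) for n in D])
for uv,z in[((251,143),.043),((259,258),.115)]:print(atz("wrist",uv,z,pw))
E
```

```text
['wrist', 'side'] [ 0.4492 -0.2322  0.0815 -0.5506] -31.54517713546867 [-0.7 -2.2 -0.4  0.   2.2 -0.6  0.5  1. ]
['wrist', 'side', 'top'] [ 0.5005 -0.068   0.0736  0.2615] 14.981849646451227 [189.7 -75.9  45.9 -26.5 -30.3 -75.4  13.1  17.6 330.1  71.2 -50.   56.2]
['wrist', 'top'] [0.2901 0.0159 1.222  0.6408] 36.71305859124546 [-105.9  -69.6   49.2  -32.    34.7  105.4  -20.8   42.5]
silh px [('wrist', np.int64(2312), array([255.0104, 201.9784])), ('side', np.int64(332), array([284.9367, 221.8133])), ('top', np.int64(157), array([179.8535, 164.828 ]))]
[ 0.4116 -0.2051  0.043 ]
[ 0.4943 -0.2603  0.115 ]
```

Request:
arm_command([
  [[-0.1,3,-0.7],-0.09],
  [[-0.1,6,-0.7],-0.09],
  [[-0.1,9,-0.7],-0.09],
  [[-0.1,9,-0.7],-0.09],
  [[-0.1,9,-0.7],-0.09],
])

```text
time_s: 10.3
position: [0.4496, -0.2336, 0.127]
tcp_rot: [0.623, -0.621, -0.336, 0.337]
ft_force: [0.0, -0.1, -0.0]
gripper_width: 0.599
```

```bash
python3 - <<'E'
from h import *
np.set_printoptions(precision=4,suppress=True)
for i in range(2): ctrl.capture("top")
pw=P("wrist");p,M,s=pose();a=shot("wrist","w6.png");print(p,s["time_s"],np.degrees(np.arctan2(M[1,0],M[0,0])))
for n,z in(("device_mid",.081),("impact_device",.071)):
    for x in ctrl.pinpoint("wrist",n)[:1]: print(n,x,atz("wrist",x["xy"],z,pw))
print(rel([.450,-.232,.076]))
for k in (-.05,0,.05):
    print(proj("wrist",np.array([.45,-.232,.081])+k*np.array([np.cos(-.585)*.819,np.sin(-.585)*.819,.574]),pw))
E
```

```text
[ 0.4509 -0.2341  0.1284] 10.4 56.88223820092942
device_mid {'xy': [257.0, 216.0], 'confidence': 0.56} [ 0.4494 -0.2302  0.081 ]
impact_device {'xy': [256.8, 221.8], 'confidence': 0.85} [ 0.4564 -0.2347  0.071 ]
[0.1155 5.2386 0.1889]
[255.4955 153.884 ]
[255.2828 217.9792]
[255.0271 292.44  ]
```

View pics/w6.png

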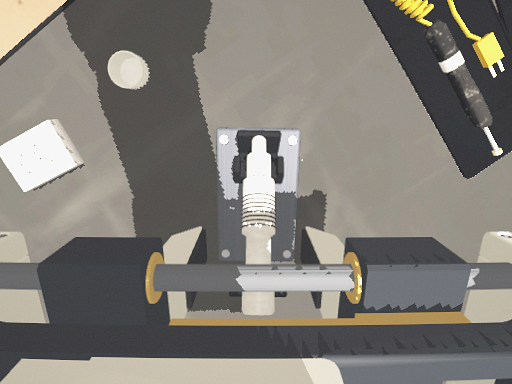

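The device is centred between the open fingers, at column 258, with its low saddle at row 165. I'm descending and gripping lightly.

Request:
arm_command([
  [[0.2,2,0.1],0],
  [[0.2,4,0.1],0],
  [[0.2,5.2,0.1],0],
  [[0.2,5.2,0.1],0],
  [[0.2,5.2,0.1],0],
])

```text
time_s: 11.05
position: [0.4515, -0.232, 0.0768]
tcp_rot: [-0.621, 0.622, 0.337, -0.336]
ft_force: [0.5, -0.3, 0.5]
gripper_width: 0.604
```

Request:
arm_command([
  [[0,0,0],0],
  [[0,0,0],0],
  [[0,0,0],0],
  [[0,0,0],0],
  [[0,0,0],0],
], fingers=0.15, newtons=12)

```text
time_s: 11.55
position: [0.4517, -0.232, 0.0771]
tcp_rot: [-0.621, 0.622, 0.337, -0.336]
ft_force: [-0.2, 0.4, 1.4]
gripper_width: 0.248
```

Request:
arm_command([
  [[0,-3,0],0],
  [[0,-7,0],0],
  [[0,-11.5,0],0],
  [[3,-12.5,2],-0.05],
  [[7,-12.5,4.2],-0.1],
])

```text
time_s: 12.05
position: [0.4557, -0.1524, 0.2049]
tcp_rot: [-0.603, 0.607, 0.368, -0.364]
ft_force: [1.1, 1.3, -1.5]
gripper_width: 0.253
```

```bash
python3 - <<'E'
from h import *
np.set_printoptions(precision=4,suppress=True)
p,M,s=pose();print(p,rel([.468,.203,.2]),np.degrees(np.arctan2(M[1,0],M[0,0])),s["gripper_width"],s["joint_positions"])
E
```

```text
[ 0.4557 -0.1524  0.2049] [32.0637  0.4061 15.3762] 62.40972701237261 0.25295157955519904 [ 0.1204  0.2021  0.1643  2.0214 -0.0412  0.9131  1.3956]
```

Request:
arm_command([
  [[4.4,0,2.1],-0.08],
  [[8.8,0,4.2],-0.16],
  [[13.2,0,6.3],-0.24],
  [[17.6,0,8.4],-0.32],
  [[22,0,10.5],-0.4],
])

```text
time_s: 12.55
position: [0.4641, 0.093, 0.2044]
tcp_rot: [-0.517, 0.522, 0.481, -0.479]
ft_force: [1.2, -0.0, -0.2]
gripper_width: 0.25
```

```bash
python3 - <<'E'
from h import *
np.set_printoptions(precision=4,suppress=True)
p,M,s=pose();print(p,rel([.468,.203,.2]),np.degrees(np.arctan2(M[1,0],M[0,0])),s["gripper_width"],s["joint_positions"])
E
```

```text
[0.4641 0.093  0.2044] [10.9984  0.4188  0.4817] 85.50096059944623 0.2503493815673916 [-0.1975  0.1926 -0.0674  2.0304  0.0221  0.912   1.2153]
```

Request:
arm_command([
  [[4,0,0.2],-0.02],
  [[8,0,0.4],-0.046],
  [[11,1,0.5],-0.046],
  [[11,4,0.5],-0.046],
  [[11,4,0.5],-0.046],
])

```text
time_s: 13.05
position: [0.465, 0.2026, 0.1609]
tcp_rot: [-0.506, 0.509, 0.491, -0.493]
ft_force: [-1.0, -1.2, -1.4]
gripper_width: 0.247
```

```bash
python3 - <<'E'
from h import *
np.set_printoptions(precision=4,suppress=True)
for i in range(3): ctrl.capture("top")
pw=P("wrist");p,M,s=pose();a=shot("wrist","w7.png");print(p,s["time_s"],np.degrees(np.arctan2(M[1,0],M[0,0])),s["gripper_width"])
for n,z in(("device_mid",p[2]+.005),("kit_seat",.016),("kit_rim",.042),("kit_box",.004),("kit_disc_bay",.008),("test_disc",.008)):
    for x in ctrl.pinpoint("wrist",n)[:1]: print(n,x,atz("wrist",x["xy"],z,pw))
print("front saddle pred",proj("wrist",[.464-.042,.203+.001,.024],pw))
E
```

```text
[0.4683 0.202  0.1646] 13.2 88.05807682456835 0.2517653919073008
device_mid {'xy': [253.4, 255.1], 'confidence': 0.78} [0.4677 0.2021 0.1696]
kit_rim {'xy': [296.4, 95.2], 'confidence': 0.78} [0.3831 0.242  0.042 ]
kit_box {'xy': [289.9, 174.7], 'confidence': 0.59} [0.4624 0.2408 0.004 ]
kit_disc_bay {'xy': [327.3, 185.1], 'confidence': 0.65} [0.4741 0.2802 0.008 ]
test_disc {'xy': [328.0, 156.6], 'confidence': 0.63} [0.4436 0.2798 0.008 ]
front saddle pred [254.0681 139.5257]
```

View pics/w7.png

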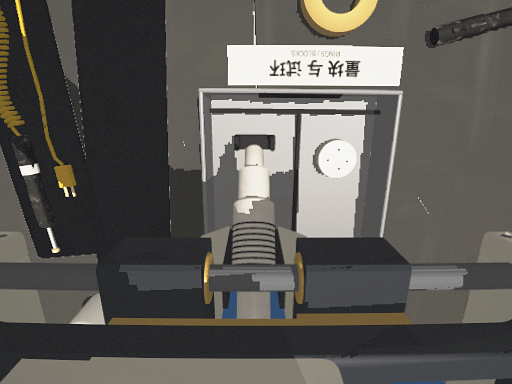

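The device is in line with the front saddle at (255,142), and the disc lies flat in the bay at (337,158). I'm lowering it so that the low end lands in the front saddle and the device pivots level in a light grip.

Request:
arm_command([
  [[0,3,0],0],
  [[0,6,0],0],
  [[0,9,0],0],
  [[0,10,0],0],
  [[0,10,0],0],
], newtons=7)

```text
time_s: 14.05
position: [0.4684, 0.202, 0.0638]
tcp_rot: [-0.506, 0.511, 0.492, -0.491]
ft_force: [-0.6, -0.1, -1.0]
gripper_width: 0.249
```

Request:
arm_command([
  [[0,0.5,0],0],
  [[0,1,0],0],
  [[0,1.5,0],0],
  [[0,2,0],0],
  [[0,2,0],0],
])

```text
time_s: 14.55
position: [0.4678, 0.2017, 0.0432]
tcp_rot: [-0.506, 0.51, 0.492, -0.491]
ft_force: [-0.2, 0.3, -1.0]
gripper_width: 0.246
```

Request:
arm_command([
  [[0,0.5,0],0],
  [[0,1,0],0],
  [[0,1.5,0],0],
  [[0,1.8,0],0],
  [[0,1.8,0],0],
])

```text
time_s: 15.05
position: [0.4674, 0.2014, 0.0245]
tcp_rot: [-0.506, 0.51, 0.491, -0.492]
ft_force: [0.3, 0.7, -0.8]
gripper_width: 0.249
```

```bash
python3 - <<'E'
from h import *
np.set_printoptions(precision=4,suppress=True)
pw=P("wrist");p,M,s=pose();a=shot("wrist","w8.png");print(p,s["time_s"],s["ft_force"],s["gripper_width"])
b=shot("side");b=cv2.resize(b[140:210,190:280],(540,420),interpolation=cv2.INTER_CUBIC)[:,:,::-1]
cv2.imwrite("pics/m8.png",cv2.resize(np.hstack([cv2.resize(a[:,:,::-1][60:320,120:400],(452,420)),b]),(800,339)))
E
```

```text
[0.4674 0.2014 0.0245] 15.05 [ 0.2921  0.6606 -0.8263] 0.2493421618291355
```

View pics/m8.png

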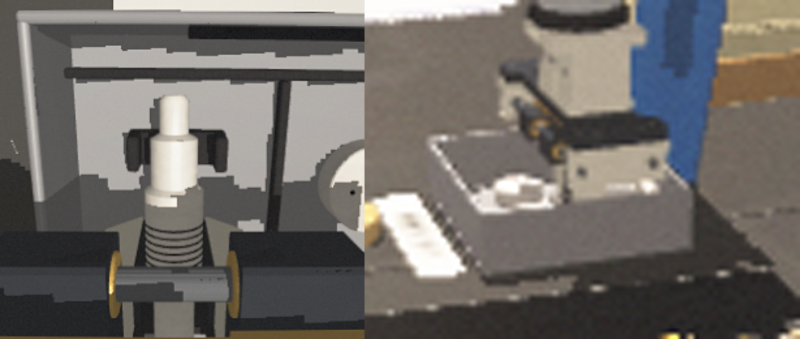

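The device is in the front saddle and looks about level. I'm lowering the last 2 mm, then opening slightly and rising.

Request:
arm_command([
  [[0,0.2,0],0],
  [[0,0.2,0],0],
])

```text
time_s: 15.35
position: [0.4675, 0.2015, 0.0228]
tcp_rot: [-0.506, 0.51, 0.492, -0.492]
ft_force: [0.3, -0.2, -0.1]
gripper_width: 0.251
```

Request:
arm_command([
  [[0,0,0],0],
  [[0,0,0],0],
  [[0,-1,0],0],
  [[0,-5,0],0],
  [[0,-9,0],0],
], fingers=0.37)

```text
time_s: 15.85
position: [0.466, 0.2015, 0.1136]
tcp_rot: [-0.506, 0.51, 0.491, -0.493]
ft_force: [0.4, 0.9, 1.1]
gripper_width: 0.369
```

```bash
python3 - <<'E'
from h import *
np.set_printoptions(precision=4,suppress=True)
for i in range(3): ctrl.capture("top")
pw=P("wrist");p,M,s=pose();a=shot("wrist","w9.png");print(p,s["time_s"],s["ft_force"],s["gripper_width"])
for n,z in(("device_mid",.028),("impact_device",.016),("kit_rim",.042),("test_disc",.008)):
    for x in ctrl.pinpoint("wrist",n)[:1]: print(n,x,atz("wrist",x["xy"],z,pw))
ctrl.capture("side")
for n in ("kit_lid_edge","kit_tab_tip"):
    r=[(c,ctrl.pinpoint(c,n)) for c in("top","side")];print(n,[x[1][0]["confidence"] for x in r if x[1]],tri([ray(c,x[0]["xy"]) for c,x in r]) if all(x for _,x in r) else "")
E
```

```text
[0.4695 0.203  0.1164] 16.0 [ 0.234  -0.1815  0.8655] 0.37099916565467744
device_mid {'xy': [252.1, 201.2], 'confidence': 0.65} [0.4689 0.202  0.028 ]
impact_device {'xy': [252.0, 192.6], 'confidence': 0.86} [0.4649 0.202  0.016 ]
kit_rim {'xy': [307.4, 90.4], 'confidence': 0.74} [0.383  0.2443 0.042 ]
test_disc {'xy': [342.4, 164.5], 'confidence': 0.58} [0.4442 0.282  0.008 ]
kit_lid_edge [0.65, 0.79] [0.575  0.2459 0.2222]
kit_tab_tip [0.47, 0.52] [0.5474 0.2392 0.205 ]
```

View pics/w9.png

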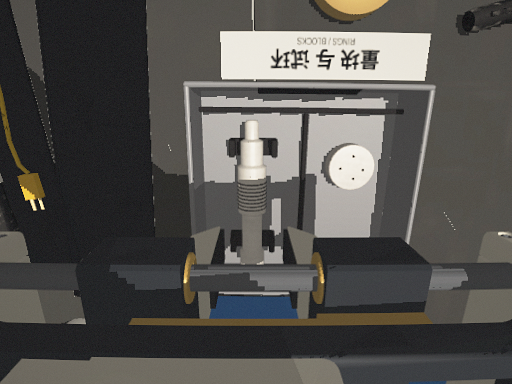

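The device lies in both saddles, front (252,148) and rear (252,240), and the disc is flat in the bay at (351,166). All 12 picture views are now used, so from here I go by numbers. Next is the lid: shut the fingers, rise, and go over behind it.

Request:
arm_command([
  [[0,-5,0],0],
  [[1,-10,0],0],
  [[3,-15,0],0],
  [[3.6,-17,0],0],
  [[3.6,-17,-2],0],
], fingers=0)

```text
time_s: 17.0
position: [0.4876, 0.2418, 0.287]
tcp_rot: [-0.505, 0.509, 0.495, -0.491]
ft_force: [0.1, 0.1, -0.5]
gripper_width: 0.013
```

Request:
arm_command([
  [[0,0,-4.5],0],
  [[0,0,-9],0],
  [[0,0,-13.5],0],
  [[0,0,-16],0],
  [[0,0,-16],0],
])

```text
time_s: 17.5
position: [0.6505, 0.2353, 0.2865]
tcp_rot: [-0.505, 0.51, 0.494, -0.49]
ft_force: [-0.9, 0.2, -0.8]
gripper_width: 0.006
```

```bash
python3 - <<'E'
from h import *
np.set_printoptions(precision=4,suppress=True)
for i in range(2): ctrl.capture("top")
ctrl.capture("side")
p,M,s=pose();print(p,s["time_s"],s["ft_force"],s["gripper_width"],np.degrees(np.arctan2(M[1,0],M[0,0])),rel([.64,.239,.2]))
n="kit_lid_edge"
r=[(c,ctrl.pinpoint(c,n)) for c in("top","side")];print(n,[x[1][0]["confidence"] for x in r if x[1]],tri([ray(c,x[0]["xy"]) for c,x in r]) if all(x for _,x in r) else "")
E
```

```text
[0.6465 0.2376 0.2875] 17.65 [ 0.2717 -0.1942 -0.2152] 0.005687988901301954 88.41008337172809 [0.1191 8.7492 0.7161]
kit_lid_edge [0.87]
```

Request:
arm_command([
  [[0,4,0],0],
  [[0,8,0],0],
  [[0,8.2,0],0],
  [[0,8.2,2],0],
  [[0,8.2,4],0],
])

```text
time_s: 18.25
position: [0.6068, 0.2394, 0.2077]
tcp_rot: [-0.505, 0.509, 0.496, -0.491]
ft_force: [-0.0, 1.3, -0.2]
gripper_width: 0.004
```

Request:
arm_command([
  [[0,0,1.5],0],
  [[0,0,3],0],
  [[0,0,4.5],0],
  [[0,0,6],0],
  [[0,0,7.5],0],
])

```text
time_s: 18.75
position: [0.5319, 0.2422, 0.2097]
tcp_rot: [-0.504, 0.509, 0.497, -0.49]
ft_force: [1.7, 0.4, -0.0]
gripper_width: 0.007
```

Request:
arm_command([
  [[0,0.2,1.8],0],
  [[0,0.6,3.5],0],
  [[0,1.2,5.1],0],
  [[0,2.3,6.7],0],
  [[0,3.6,8.2],0],
])

```text
time_s: 19.25
position: [0.4509, 0.2456, 0.1754]
tcp_rot: [-0.503, 0.509, 0.499, -0.488]
ft_force: [1.0, 0.1, 0.0]
gripper_width: 0.003
```

```bash
python3 - <<'E'
from h import *
np.set_printoptions(precision=4,suppress=True)
p,M,s=pose();print(p,s["time_s"],s["ft_force"]);ctrl.capture("top");ctrl.capture("side")
print(pose()[0],pose()[2]["ft_force"])
for n in("kit_lid_edge",):
  for c in("top","side"):
    for x in ctrl.pinpoint(c,n)[:1]:
        o,v=ray(c,x["xy"]);print(c,x,"at y=.24:",o+v*(.24-o[1])/v[1] if c=="side" else [atz(c,x["xy"],z) for z in(.12,.17)])
r=[(c,ctrl.pinpoint(c,n)) for c in("top","side")];print(tri([ray(c,x[0]["xy"]) for c,x in r]) if all(x for _,x in r) else "")
th=np.radians(np.array([60,50,45,40,30]));print(np.c_[.5445-.165*np.cos(th)+.002*np.sin(th),.056+.165*np.sin(th)])
E
```

```text
[0.4509 0.2456 0.1754] 19.25 [1.0291 0.1308 0.004 ]
[0.4482 0.2449 0.1734] [ 0.6525 -0.4186  0.5431]
side {'xy': [219.2, 143.7], 'confidence': 0.47} at y=.24: [0.4243 0.24   0.1733]

[[0.4637 0.1989]
 [0.44   0.1824]
 [0.4292 0.1727]
 [0.4194 0.1621]
 [0.4026 0.1385]]
```

Request:
arm_command([
  [[0,1.4,1.2],0],
  [[0,2.9,2.3],0],
  [[0,4.7,3.3],0],
  [[0,6.5,4.1],0],
  [[0,7.8,4.6],0],
])

```text
time_s: 20.05
position: [0.4083, 0.2467, 0.0957]
tcp_rot: [-0.504, 0.51, 0.498, -0.488]
ft_force: [-0.5, 0.6, 1.1]
gripper_width: 0.006
```

Request:
arm_command([
  [[0,0.8,0.3],0],
  [[0,1.4,0.5],0],
  [[0,1.4,0.5],0],
])

```text
time_s: 20.35
position: [0.4038, 0.2469, 0.0815]
tcp_rot: [-0.504, 0.51, 0.498, -0.488]
ft_force: [-1.0, -0.1, 0.2]
gripper_width: 0.005
```

Request:
arm_command([
  [[0,0.3,0.4],0],
  [[0,0.6,0.9],0],
  [[0,0.9,0.9],0],
  [[0,1.2,0.9],0],
  [[0,1.4,0.9],0],
])

```text
time_s: 20.85
position: [0.395, 0.2477, 0.0682]
tcp_rot: [-0.504, 0.51, 0.498, -0.488]
ft_force: [-6.4, -3.0, 34.5]
gripper_width: 0.004
```

Request:
arm_command([
  [[0,0.2,0],0],
  [[0,0.4,0],0],
  [[0,0.4,0],0],
])

```text
time_s: 21.15
position: [0.3951, 0.2479, 0.0677]
tcp_rot: [-0.503, 0.51, 0.498, -0.488]
ft_force: [-13.3, -8.1, 49.5]
gripper_width: 0.006
```

The force rose sharply at the height of a shut lid, so it's probably latched. I'm backing off, then checking that it stays down.

Request:
arm_command([
  [[0,-1,0],0],
  [[0,-5,0],0],
  [[0,-10,0],0],
  [[0,-15,0],0],
  [[0,-20,0],0],
])

```text
time_s: 21.65
position: [0.3906, 0.2466, 0.269]
tcp_rot: [-0.503, 0.51, 0.498, -0.489]
ft_force: [1.3, 0.0, 0.4]
gripper_width: 0.006
```

Request:
arm_command([
  [[5,0,5],0],
  [[10,0,5],0],
  [[15,0,5],0],
  [[20,0,5],0],
  [[20,0,5],0],
])

```text
time_s: 22.15
position: [0.3436, 0.4528, 0.268]
tcp_rot: [-0.503, 0.508, 0.499, -0.49]
ft_force: [0.0, 0.0, 0.7]
gripper_width: 0.006
```

```bash
python3 - <<'E'
from h import *
np.set_printoptions(precision=4,suppress=True)
for i in range(3): ctrl.capture("top")
ctrl.capture("side")
p,M,s=pose();print(p,s["time_s"],s["ft_force"])
for n in("kit_lid_edge","kit_hinge","kit_rim","impact_device","test_disc"):
  r=[(c,ctrl.pinpoint(c,n)) for c in("top","side")]
  print(n,[(c,x[0]["xy"],x[0]["confidence"],atz(c,x[0]["xy"],.058)) for c,x in r if x],tri([ray(c,x[0]["xy"]) for c,x in r]) if all(x for _,x in r) else "")
for c in("top","side"):
  for x in ctrl.silhouettes(c,"kit_lid")[:1]:
    y,xx=np.nonzero(x["region"]);print(c,x["confidence"],x["box"],len(y))
yaw=-.032;w=np.array([np.cos(yaw),np.sin(yaw)]);n=np.array([-w[1],w[0]]);H=np.array([.5445,.239])
for th in(0,.1,.6):
  X=[[*(H-a*np.cos(th)*w+b*n),.058+a*np.sin(th)] for a in(0,.165) for b in(-.085,.085)]
  for c in("top","side"):
    q=np.array([proj(c,x) for x in X]);print("pred",th,c,(q.max(0)+q.min(0))/2,np.ptp(q,axis=0))
E
```

```text
[0.3456 0.4468 0.2675] 22.35 [ 0.6504  0.2043 -0.0782]
kit_lid_edge [('top', [179.1, 225.1], 0.96, array([0.3794, 0.2668, 0.058 ])), ('side', [186.1, 183.8], 0.71, array([0.2836, 0.185 , 0.058 ]))] [0.3434 0.2833 0.0135]
kit_hinge [('top', [191.9, 174.2], 0.92, array([0.5475, 0.2274, 0.058 ])), ('side', [248.6, 168.5], 0.82, array([0.5462, 0.2547, 0.058 ]))] [0.541  0.2277 0.0681]
kit_rim [('top', [188.8, 220.7], 0.69, array([0.3938, 0.2352, 0.058 ])), ('side', [210.8, 179.8], 0.61, array([0.3745, 0.1913, 0.058 ]))] [0.3915 0.2392 0.038 ]
impact_device [('side', [314.4, 296.8], 0.7, array([ 0.3823, -0.4978,  0.058 ]))] 
test_disc [] 
top 0.63 [184.6, 200.9, 52.2, 55.4] 2585
side 0.97 [228.8, 174.4, 58.4, 22.5] 707
pred 0 top [187.0585 200.091 ] [53.9242 51.6456]
pred 0 side [230.1433 172.945 ] [55.4627 19.7813]
pred 0.1 top [186.4937 199.9205] [55.0539 51.3046]
pred 0.1 side [230.1666 170.7392] [55.4162 15.3697]
pred 0.6 top [183.8984 195.1254] [60.2444 41.7144]
pred 0.6 side [233.3679 160.4979] [49.0136 33.7448]
```

The lid's outlines match a shut lid in both cameras. If it had sprung open, it would stand at 0.6 rad or more.

```bash
python3 -c "
from workcell import ctrl
print(ctrl.sign_off())"
```

```text
the job is handed in; nothing more can be done
None
```

I packed the kit and handed the job in at about 22 s. The hand-in gives no verdict.

- **Disc:** I set it flat in its bay and released it at the floor. The last wrist-camera look put it at about (0.444, 0.282), roughly 26 mm in front of the bay's middle and within the limits.
- **Device:** It went from its rest into the two saddles, pivoting level as its low end touched down. The last look put its middle at about (0.469, 0.202), roughly 5 mm along and 1 mm across from the estimated seat. It showed in both saddles while the lid was still open.
- **Lid:** I swung it shut from behind and pressed on its front edge. The force rose to about 50 N at the height of a closed lid, well above the roughly 5 N needed; whether the fingers' press counts under the 40 N limit for the arm or gripper body, I couldn't check.

**Final checks:** After backing off, the lid's outline matched a shut lid in the top and side cameras. That rules out a lid sprung open at 0.6 rad or more, but I couldn't measure the 0.03 rad limit directly. The arm was clear of everything, and I never went near the other things on the bench on purpose.

**Checks that disagreed:**
- The two-camera position of the lid's edge came out wrong, about 45 mm too low, because of a poor side-view detection.
- One `impact_device` detection after closing was false: it lay far from the box, and the device was under the lid by then.

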